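# Make up the jar-filling and the sealing kit

### The job

Make up two kits from the stock on the bench. In the three-bay tray put the filling kit: the tall jar in the middle bay, the short jar and the wooden tamper in the two outer bays, either way round; in the two-bay tray put the sealing kit: the roll of tape and the square tin, one in each bay. Set each thing down flat and upright on the floor of its bay without dropping it, and leave the brown bottle, the big jar and the grey bowl where they stand.

Things in the scene. Friction and masses are not known exactly. Their poses are not given: they have to be found in the camera images.
- tray3: Fixed light-wood kit tray with three bays in a row, 260 x 90 mm; side walls and dividers 5 mm thick and 14 mm high, floor 4 mm thick. Origin at the centre of its underside; x across it, y along the row of bays (turned at most 0.2 rad from the bench's y). Each bay is 80 x 80 mm inside; bay centres at y = -85, 0 and +85 mm, x = 0.
- tray2: Fixed light-wood kit tray with two bays in a row, 175 x 90 mm; side walls and dividers 5 mm thick and 14 mm high, floor 4 mm thick. Origin at the centre of its underside; x across it, y along the row of bays (turned at most 0.2 rad from the bench's y). Each bay is 80 x 80 mm inside; bay centres at y = -42.5 and +42.5 mm, x = 0.
- tall_jar_mid (a point): Tall slim clear glass jar with a narrower flat aluminium lid and a band of brown paper tape round its foot: 46 mm diameter (straight sides up to 70 mm), 90 mm high, lid 40 mm across, about 140 g. Stands upright and loose on the bench; this point is on its axis, half-way up; z along its axis. 
- short_jar_mid (a point): Short wide clear glass jar with a flat aluminium lid as wide as the jar and a band of brown paper tape: 56 mm diameter, straight-sided, 56 mm high, about 120 g. Stands upright and loose on the bench; this point is on its axis, half-way up; z along its axis.  In a tray its lower 10 mm are below the top of the tray's walls.
- tamper_mid (a point): Wooden tamper: a round foot 50 mm in diameter and 20 mm high with a straight upright handle 24 mm in diameter above it, 80 mm high in all, about 90 g; grip it by the handle. Stands upright and loose on the bench; this point is on its axis, half-way up; z along its axis. 
- tape_mid (a point): Roll of brown paper tape lying flat, its hole facing up: 56 mm outside diameter, 38 mm hole, 48 mm high, about 70 g. Stands upright and loose on the bench; this point is on its axis, half-way up; z along its axis.  In a tray its lower 10 mm are below the top of the tray's walls.
- tin_mid (a point): Square steel tin (holds labels), 46 x 46 mm at its lid (the top 12 mm) and 45 x 45 mm below, 62 mm high, about 100 g; x and y run square to its sides, at the start turned at most 0.4 rad from the bench's x and y. Stands upright and loose on the bench; this point is on its axis, half-way up; z along its axis.  In a tray its lower 10 mm are below the top of the tray's walls.
- bottle_mid (a point): Small brown glass bottle with a narrow neck and black cap, 40 mm diameter, 82 mm high, standing in the same row as the stock. It belongs to no kit and stays where it is. This point is on its axis, half-way up.
- big_jar_mid (a point): Bystander: big upturned glass jar with a paper tape band, 90 mm diameter, 120 mm high, at the right of the bench. This point is on its axis, half-way up.
- bowl: Bystander: grey plastic bowl, 110 mm across, 45 mm high, at the left of the bench. Origin at the centre of its underside.
Things that resemble listed ones, but are neither listed nor needed, are in the scene too. What is shaped like the part that bears tin_mid but green, turquoise or yellow is not meant.

How it is judged:
At the end, for the whole second after the job is handed in: All five things stand in their bays: within 20 mm of the bay centre along and across the tray (tall jar: middle bay), on the floor (height within 6 mm), upright within 0.1 rad, at rest; brown bottle, big jar and bowl within 30 mm of their start (x of tall_jar_mid in the frame of tray3 between -0.02 and 0.02 m and y of tall_jar_mid in the frame of tray3 between -0.02 and 0.02 m and z of tall_jar_mid in the frame of tray3 between 0.043 and 0.055 m and ((x of short_jar_mid in the frame of tray3 between -0.02 and 0.02 m and y of short_jar_mid in the frame of tray3 between 0.065 and 0.105 m and z of short_jar_mid in the frame of tray3 between 0.026 and 0.038 m) or (x of short_jar_mid in the frame of tray3 between -0.02 and 0.02 m and y of short_jar_mid in the frame of tray3 between -0.105 and -0.065 m and z of short_jar_mid in the frame of tray3 between 0.026 and 0.038 m)) and ((x of tamper_mid in the frame of tray3 between -0.02 and 0.02 m and y of tamper_mid in the frame of tray3 between 0.065 and 0.105 m and z of tamper_mid in the frame of tray3 between 0.038 and 0.05 m) or (x of tamper_mid in the frame of tray3 between -0.02 and 0.02 m and y of tamper_mid in the frame of tray3 between -0.105 and -0.065 m and z of tamper_mid in the frame of tray3 between 0.038 and 0.05 m)) and ((x of tape_mid in the frame of tray2 between -0.02 and 0.02 m and y of tape_mid in the frame of tray2 between 0.0225 and 0.0625 m and z of tape_mid in the frame of tray2 between 0.022 and 0.034 m) or (x of tape_mid in the frame of tray2 between -0.02 and 0.02 m and y of tape_mid in the frame of tray2 between -0.0625 and -0.0225 m and z of tape_mid in the frame of tray2 between 0.022 and 0.034 m)) and ((x of tin_mid in the frame of tray2 between -0.02 and 0.02 m and y of tin_mid in the frame of tray2 between 0.0225 and 0.0625 m and z of tin_mid in the frame of tray2 between 0.029 and 0.041 m) or (x of tin_mid in the frame of tray2 between -0.02 and 0.02 m and y of tin_mid in the frame of tray2 between -0.0625 and -0.0225 m and z of tin_mid in the frame of tray2 between 0.029 and 0.041 m)) and angle between each of tall_jar_mid, short_jar_mid, tamper_mid, tape_mid, tin_mid's own z axis and vertical below 0.1 rad and linear speed of each of tall_jar, short_jar, tamper, tape, tin below 0.02 m/s and angular speed of each of tall_jar, short_jar, tamper, tape, tin below 0.2 rad/s and distance of each of bottle_mid, big_jar_mid, bowl from where it was at the start of the episode below 0.03 m); the robot touches nothing.
It fails at once if the brown bottle, the big jar or the grey bowl is moved from its place (30 mm) or knocked over (distance of any of bottle_mid, big_jar_mid, bowl from where it was at the start of the episode above 0.03 m).
It fails at once if a thing is dropped: it falls free from more than about 25 mm ((linear speed of tall_jar above 0.7 m/s and contact force between the fingers and tall_jar below 0.05 N) or (linear speed of short_jar above 0.7 m/s and contact force between the fingers and short_jar below 0.05 N) or (linear speed of tamper above 0.7 m/s and contact force between the fingers and tamper below 0.05 N) or (linear speed of tape above 0.7 m/s and contact force between the fingers and tape below 0.05 N) or (linear speed of tin above 0.7 m/s and contact force between the fingers and tin below 0.05 N)).
It also fails if it takes over 131 s, if anything falls off the work surface, if the arm or the gripper's body presses on something with over 40 N, if the wrist force passes 120 N, or if a joint passes its speed limit or range.

### The arm

A 6-joint arm with a two-finger parallel gripper is mounted at the origin on the work surface. World frame = base frame: x ahead of the robot, y to its left, z up, the work surface at z = 0. Lengths are in m, angles in rad, forces in N, time in s.
With the tool pointing down it reaches from about 0.35 to 0.975 m from the base axis. Payload 17.4 kg.
Tool frame: the origin (TCP) lies midway between the tips of the shut fingers; the grasp point (between the pads) lies 19 mm behind it; z points along the fingers, x is the direction in which the jaws open and shut, and the axes are right-handed (so a half turn about z gives the same grasp; the last joint's range is limited). The gripper opens to 85 mm and grips with 20 to 120 N. Pads are 22 mm wide; open, the fingers measure 114 mm over their backs; the gripper's body (76 mm by 85 mm) begins 54 mm behind the grasp point. The pads swing forward as they close: fully open they stand 13 mm farther back than shut.
Start: joints at [-1.331, 0.116, 1.442, -0, 1.584, -0.038], TCP at [0.185, -0.649, 0.231] pointing down, gripper open.
Joint ranges: [-2.83, 2.83], [-0.83, 2.19], [0.07, 2.5], [-1.14, 4.28], [0.01, 3], [-2.97, 2.97]. Speed limits (rad/s): [1.89, 1.89, 2.22, 3.14, 3.14, 3.14].

### API

Orientations are given as a unit quaternion [w, x, y, z].
In Python, from station import robot, eyes, nets gives the robot as it stands.
- The arm moves only by the tool apply_moves, never from a script. Its argument "rows" is one flat list of numbers, 7 for each row, row after row: the turn, a rotation vector about the tool's x, y, z as a fraction of full scale, then the shift along the tool's x, y, z as a fraction of full scale, then the closure, from -1 (fully open) to 1 (shut). In form: [rx, ry, rz, tx, ty, tz, grip, rx, ry, rz, tx, ty, tz, grip, ...]. A call has 1 to 8 rows; each row shifts and turns the commanded pose from where the row before left it, along the tool's axes as they then stand; what a row does not reach is not made up. Full scale, the value 1, is 200 mm for a shift and 45 degrees for a turn. A row lasts 1/10 s, in which the tool goes at most 50 mm and 8.59 degrees, less where a joint would pass 70% of its speed; a pose out of reach is approached as far as the arm can. A call with a number of a shift or a turn outside -1 to 1 is refused whole. A call with a gripper value outside its range is refused whole. The fingers move at their own pace and stop on an object; "squeeze" is the grip in N (left out, the last holds). Time passes only in rows, so rows that do not move let the fingers close. It gives the time, the measured TCP pose, the force and the opening at its end, in the units of the state.
- robot.get_obs(): the state, without advancing time (a new reading comes with each control period).
- eyes.snapshot(name): name is "scene" or "side" or "wrist"; returns a dict with "frame" (420x560x3 uint8, red, green, blue), "fx", "fy", "cx", "cy" (pixels), "cam_to_world" (4x4, takes a point from camera to world coordinates). Camera axes: x right, y up, looking along -z (the intrinsics and any distortion apply to the point x, -y, -z); pixel columns grow to the right and rows downward; lengths in m; the calibration is good to about 2 mm. A picture is of the moment at which its call begins. There is no depth.
- robot.hand_in(): hands the job in, once; it reports no verdict.
Trained networks look in a picture, given as the dict that the camera call returned (one of the last four; its "shot" number tells which), for a name from the list of things; names that differ only in an ending like _2 or _b are one class to them, and where a whole thing is asked for, a point or a joint stands for the part that bears it (a point fixed in the world has none). Each returns a list of dicts, best first, with "conf" (0 to 1); they miss things now and then, are a little off and sometimes report something else, mostly with a low value. They report only what shows in the picture. A call takes as long as a camera call. They do not tell look-alikes from the thing itself.
- nets.spot_in(picture, query): "extent" ([centre column, centre row, width, height] in pixels, round what is visible of it).
- nets.landmark_of(picture, query): "point" ([column, row] in pixels: a listed point, or the origin of a listed thing).
The state is a dict: "time_s": time; "qpos": joint angles; "dq": joint speeds; "joint_efforts": joint torques, N m; "eef_pos": TCP position; "tool_rot": TCP orientation; "contact_force": force on the tool from outside, world axes, zero at the start; "ft_torque": the same for the moment, N m; "width": opening from 0.0 (shut) to 1.0 (fully open).
Only numpy, scipy, OpenCV 4.12 (cv2) and the standard library are available. Lean on these libraries where they do the work, as an engineer would, in place of code of your own. Each camera call takes 0.05 s, during which the arm holds its last target.

## Working session

There is one attempt and no reset: what is moved stays moved. The work goes in short steps, Python scripts to look and compute and a tool call to move; the robot and the scene stay as the last step left them, time stands still between calls to the robot, and variables do not carry over. Pictures are saved under pics/ and viewed, and the job is handed in when it is done.

Besides the shell and the picture viewer there is one more tool, called after "Emit:" as a command line: name --argument value ..., lists and objects as JSON in quotes. apply_moves: Moves the arm, as the interface text tells. Its arguments: {"type":"object","properties":{"rows":{"type":"array","items":{"type":"number"}},"squeeze":{"type":"number"}},"required":["rows"]}

```bash
ls; mkdir -p pics
python3 - <<'E'
from station import robot, eyes, nets
import cv2,json
print(robot.get_obs())
for n in ["scene","side","wrist"]:
    s=eyes.snapshot(n)
    cv2.imwrite(f"pics/{n}0.png",s["frame"][:,:,::-1])
    print(n,s["fx"],s["fy"],s["cx"],s["cy"],s["cam_to_world"].tolist() if hasattr(s["cam_to_world"],'tolist') else s["cam_to_world"],[k for k in s])
    if n!="wrist":
        for q in ["tray3","tray2","tall_jar_mid","short_jar_mid","tamper_mid","tape_mid","tin_mid","bottle_mid","big_jar_mid","bowl"]:
            r=nets.landmark_of(s,q)
            print(q,[(round(d["conf"],2),[round(float(v)) for v in d["point"]]) for d in r][:4])
E
```

```text
pics
{'time_s': 0.0, 'qpos': array([-1.33078018e+00,  1.16485360e-01,  1.44228375e+00,  1.09374031e-05,
        1.58396927e+00, -3.78224096e-02]), 'dq': array([-0.00114212,  0.00054623,  0.00167727, -0.00108544,  0.00055908,
       -0.00063231]), 'joint_efforts': array([-4.05323926e-04, -7.31986284e+01, -6.32492924e+01,  1.92413501e-05,
        6.32865209e-03,  2.93175515e-05]), 'eef_pos': array([ 0.18507257, -0.64893671,  0.23055111]), 'tool_rot': array([-3.66363283e-04,  7.98209701e-01, -6.02379403e-01, -4.40433996e-04]), 'contact_force': array([ 0.59975176, -0.13868   , -0.95898962]), 'ft_torque': array([ 0.01572192,  0.0195018 , -0.00601615]), 'width': 0.999977049911019}
scene 534.813724780926 534.813724780926 261.5300908656013 215.20069820752943 [[-0.6252969531759619, -0.47229982518167357, 0.6212379539936521, 1.3859048463457022], [0.780121644600015, -0.3575545964803921, 0.5133857518107721, 0.7686830411220464], [-0.020345514872484947, 0.8056597207687028, 0.5920291161382766, 0.923136343868766], [0.0, 0.0, 0.0, 1.0]] ['frame', 'fx', 'fy', 'cx', 'cy', 'cam_to_world', 'shot']
tray3 [
[... 929 characters left out ...]
jar_mid [(0.57, [228, 259])]
short_jar_mid []
tamper_mid [(0.77, [277, 224])]
tape_mid []
tin_mid [(0.86, [276, 272]), (0.76, [250, 245]), (0.57, [199, 252]), (0.55, [287, 249])]
bottle_mid [(0.46, [296, 203])]
big_jar_mid [(0.68, [327, 159])]
bowl [(0.69, [139, 287]), (0.22, [250, 246])]
wrist 359.2097768276304 359.2097768276304 278.5805923555669 207.881042311086 [[0.27470841575316923, 0.9201940628674273, 0.27888738404223185, 0.25568768613497345], [-0.961527577060157, 0.26287838510202866, 0.0797475592038513, -0.6284417173241066], [6.976536520147812e-05, -0.290065236299845, 0.95700687240119, 0.37339134675040364], [0.0, 0.0, 0.0, 1.0]] ['frame', 'fx', 'fy', 'cx', 'cy', 'cam_to_world', 'shot']
```

View pics/scene0.png

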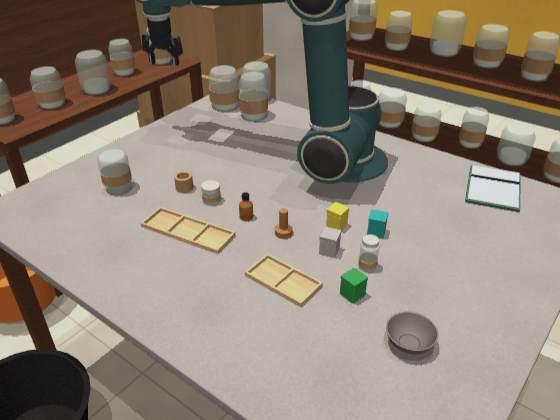

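View pics/side0.png

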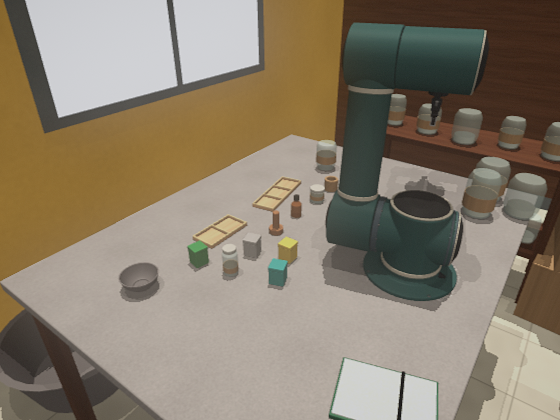

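View pics/wrist0.png

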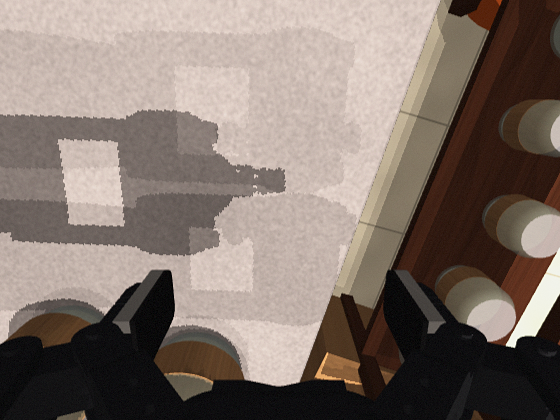

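```bash
cat > h.py <<'E'
import numpy as np,cv2
def ray(s,p):
    M=np.array(s["cam_to_world"]);d=np.array([(p[0]-s["cx"])/s["fx"],-(p[1]-s["cy"])/s["fy"],-1.])
    return M[:3,3],M[:3,:3]@d
def onz(s,p,z):
    o,d=ray(s,p);t=(z-o[2])/d[2];return o+t*d
def proj(s,P):
    M=np.array(s["cam_to_world"]);q=M[:3,:3].T@(np.array(P)-M[:3,3])
    return np.array([s["cx"]-s["fx"]*q[0]/q[2],s["cy"]+s["fy"]*q[1]/q[2]])
Z=dict(tall_jar_mid=.045,short_jar_mid=.028,tamper_mid=.04,tape_mid=.024,tin_mid=.031,bottle_mid=.041,big_jar_mid=.06,bowl=0,tray3=0,tray2=0)
E
python3 - <<'E'
from station import robot, eyes, nets
from h import *
for n in ["scene","side"]:
    s=eyes.snapshot(n)
    for q in Z:
        print(n,q,[(round(d["conf"],2),onz(s,d["point"],Z[q])[:2].round(3)) for d in nets.landmark_of(s,q)][:4])
    f=s["frame"]
    x,y,w,h=(90,130,300,230) if n=="scene" else (100,130,270,180)
    cv2.imwrite(f"pics/{n}_z.png",cv2.resize(f[y:y+h,x:x+w,::-1],None,fx=2.6,fy=2.6,interpolation=cv2.INTER_CUBIC))
print(robot.get_obs()["time_s"])
E
```

```text
scene tall_jar_mid [(0.58, array([0.421, 0.317]))]
scene short_jar_mid [(0.71, array([ 0.433, -0.209]))]
scene tamper_mid [(0.65, array([0.439, 0.06 ]))]
scene tape_mid [(0.83, array([ 0.464, -0.32 ]))]
scene tin_mid [(0.93, array([0.292, 0.27 ])), (0.89, array([0.422, 0.209])), (0.87, array([0.319, 0.166])), (0.66, array([0.515, 0.346]))]
scene bottle_mid [(0.87, array([ 0.445, -0.062]))]
scene big_jar_mid [(0.94, array([ 0.595, -0.48 ]))]
scene bowl [(0.9, array([0.6  , 0.517])), (0.67, array([0.407, 0.034]))]
scene tray3 [(0.89, array([ 0.599, -0.159]))]
scene tray2 [(0.89, array([ 0.599, -0.159]))]
side tall_jar_mid [(0.77, array([0.432, 0.319])), (0.58, array([0.421, 0.224]))]
side short_jar_mid [(0.59, array([ 0.437, -0.173]))]
side tamper_mid [(0.5, array([0.452, 0.079]))]
side tape_mid [(0.49, array([ 0.449, -0.314]))]
side tin_mid [(0.86, array([0.323, 0.17 ])), (0.82, array([0.536, 0.342])), (0.75, array([0.291, 0.292])), (0.7, array([0.439, 0.221]))]
side bottle_mid [(0.57, array([ 0.444, -0.063]))]
side big_jar_mid [(0.83, array([ 0.571, -0.472]))]
side bowl [(0.95, array([0.599, 0.517]))]
side tray3 [(0.91, array([0.61 , 0.198])), (0.62, array([ 0.606, -0.143]))]
side tray2 [(0.91, array([0.61 , 0.198])), (0.62, array([ 0.606, -0.143]))]
2.25
```

Emit:
apply_moves --rows '[0, 0, -0.19, 0, 0, -0.14, -1, 0, 0, -0.19, 0, 0, -0.14, -1, 0, 0, -0.19, 0, 0, -0.14, -1, 0, 0, -0.19, 0, 0, -0.14, -1, 0, 0, -0.19, 0, 0, -0.14, -1, 0, 0, -0.19, 0, 0, -0.14, -1, 0, 0, -0.19, 0, 0, -0.14, -1, 0, 0, -0.19, 0, 0, -0.14, -1]'

```text
time_s: 3.05
eef_pos: [0.1851, -0.649, 0.4565]
tool_rot: [0.0, 0.999, -0.046, 0.0]
contact_force: [-0.1, -0.5, 0.0]
width: 1.0
```

Emit:
apply_moves --rows '[0, 0, -0.118, 0, 0, 0, -1, 0, 0, 0, 0.12, -0.21, 0, -1, 0, 0, 0, 0.12, -0.21, 0, -1, 0, 0, 0, 0.12, -0.21, 0, -1, 0, 0, 0, 0.12, -0.21, 0, -1, 0, 0, 0, 0.12, -0.21, 0, -1, 0, 0, 0, 0.12, -0.21, 0, -1, 0, 0, 0, 0.12, -0.21, 0, -1]'

```text
time_s: 3.85
eef_pos: [0.3554, -0.3544, 0.4555]
tool_rot: [0.0, 1.0, -0.003, 0.0]
contact_force: [1.5, 0.8, 0.3]
width: 1.002
```

Emit:
apply_moves --rows '[0, 0, 0, 0.12, -0.21, 0, -1, 0, 0, 0, 0.12, -0.21, 0, -1, 0, 0, 0, 0.12, -0.21, 0, -1, 0, 0, 0, 0.12, -0.21, 0, -1, 0, 0, 0, 0.12, -0.21, 0, -1, 0, 0, 0, 0, 0, 0, -1]'

```text
time_s: 4.45
eef_pos: [0.4782, -0.1428, 0.4551]
tool_rot: [-0.0, 1.0, -0.001, 0.0]
contact_force: [0.4, -0.5, 0.1]
width: 0.997
```

```bash
cat > look.py <<'E'
import sys
from station import robot, eyes, nets
from h import *
tag=sys.argv[1]
o=robot.get_obs();print(o["time_s"],o["eef_pos"].round(4),o["tool_rot"].round(4),o["qpos"].round(2))
s=eyes.snapshot("wrist");cv2.imwrite(f"pics/w{tag}.png",s["frame"][:,:,::-1])
np.save(f"pics/w{tag}.npy",s,allow_pickle=True)
print(np.array(s["cam_to_world"])[:3,3].round(4))
for q in (sys.argv[2:] or Z):
    print(q,[(round(d["conf"],2),np.round(d["point"],1),onz(s,d["point"],Z[q])[:2].round(4)) for d in nets.landmark_of(s,q)][:5])
E
python3 look.py A
```

```text
4.45 [ 0.4782 -0.1428  0.4551] [-5.e-04  1.e+00 -5.e-04  1.e-04] [-0.34 -0.23  1.42  0.    1.96 -0.34]
[ 0.4778 -0.0687  0.5972]
tall_jar_mid []
short_jar_mid [(0.64, array([259.6, 185.6]), array([ 0.4467, -0.2026]))]
tamper_mid [(0.49, array([262. ,  96.4]), array([ 0.4531, -0.0643]))]
tape_mid [(0.8, array([264.6, 250. ]), array([ 0.4534, -0.3177]))]
tin_mid []
bottle_mid [(0.6, array([261.8,  93.5]), array([ 0.4529, -0.0602]))]
big_jar_mid [(0.81, array([333.9, 342.8]), array([ 0.5749, -0.4792]))]
bowl []
tray3 [(0.68, array([355.1, 150.7]), array([ 0.6044, -0.15  ]))]
tray2 [(0.68, array([355.1, 150.7]), array([ 0.6044, -0.15  ]))]
```

View pics/wA.png

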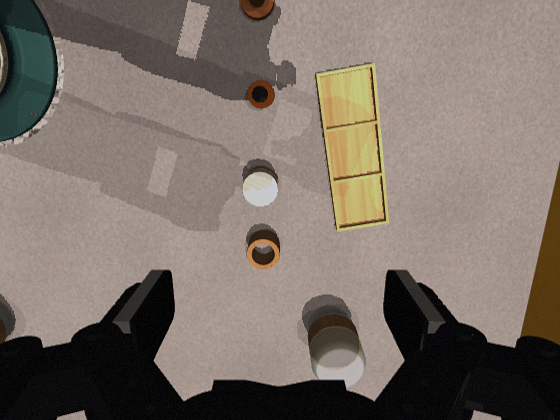

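Emit:
apply_moves --rows '[0, 0, 0, 0, -0.24, 0, -1, 0, 0, 0, 0, -0.24, 0, -1, 0, 0, 0, 0, -0.24, 0, -1, 0, 0, 0, 0, -0.24, 0, -1, 0, 0, 0, 0, -0.24, 0, -1, 0, 0, 0, 0, -0.24, 0, -1, 0, 0, 0, 0, -0.24, 0, -1, 0, 0, 0, 0, 0, 0, -1]'

```text
time_s: 5.8
eef_pos: [0.4781, 0.1932, 0.4545]
tool_rot: [-0.0, 1.0, -0.001, -0.001]
contact_force: [0.1, -0.3, -0.3]
width: 1.001
```

```bash
python3 look.py B tall_jar_mid tamper_mid tin_mid bottle_mid tray2 bowl
python3 - <<'E'
from h import *
for t in "AB":
    s=np.load(f"pics/w{t}.npy",allow_pickle=True).item()
    hsv=cv2.cvtColor(s["frame"],cv2.COLOR_RGB2HSV)
    m=cv2.inRange(hsv,(14,70,140),(35,255,255))
    m=cv2.morphologyEx(m,cv2.MORPH_CLOSE,np.ones((7,7)))
    cs,_=cv2.findContours(m,cv2.RETR_EXTERNAL,cv2.CHAIN_APPROX_NONE)
    for c in cs:
        if cv2.contourArea(c)<1500: continue
        P=np.array([onz(s,p[0],0.012)[:2] for p in c],np.float32)
        (cx,cy),(w,h),a=cv2.minAreaRect(P)
        print(t,cv2.boundingRect(c),round(cx,4),round(cy,4),round(w,4),round(h,4),round(a,2))
E
```

```text
5.8 [0.4781 0.1932 0.4545] [-2.e-04  1.e+00 -9.e-04 -7.e-04] [ 0.33 -0.2   1.39  0.    1.95  0.34]
[0.4781 0.2674 0.5966]
tall_jar_mid [(0.77, array([246.8,  61.5]), array([0.4318, 0.3191])), (0.5, array([265.1, 298.6]), array([ 0.4532, -0.064 ]))]
tamper_mid []
tin_mid [(0.79, array([248.7, 134.2]), array([0.4307, 0.2157])), (0.67, array([352.6, 151.5]), array([0.5931, 0.1887])), (0.61, array([184.2, 166.3]), array([0.3268, 0.1656])), (0.6, array([323.1,  44.9]), array([0.5415, 0.3426])), (0.58, array([157.1,  98.2]), array([0.294 , 0.2692]))]
bottle_mid [(0.57, array([265.1, 297.2]), array([ 0.4531, -0.0636]))]
tray2 [(0.84, array([344.2, 327.5]), array([ 0.603 , -0.1541])), (0.57, array([351.5, 150.5]), array([0.5975, 0.1861]))]
bowl []
A (316, 63, 73, 169) 0.601 -0.1512 0.0901 0.2608 9.78
B (311, 266, 64, 121) 0.6012 -0.152 0.0904 0.261 9.77
B (325, 96, 63, 110) 0.6003 0.1837 0.1757 0.0901 88.97
```

View pics/wB.png

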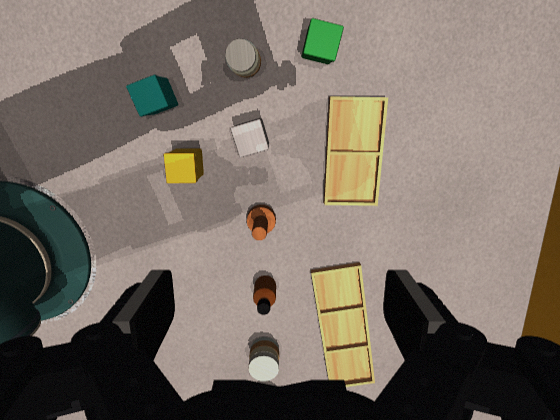

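Run:
```python
from h import *
import cv2
A=np.load("pics/wA.npy",allow_pickle=True).item();B=np.load("pics/wB.npy",allow_pickle=True).item()
def crop(s,x,y,w,h): return cv2.resize(s["frame"][y:y+h,x:x+w,::-1],None,fx=5,fy=5,interpolation=cv2.INTER_NEAREST)
a=crop(B,220,30,60,50);b=crop(B,220,110,60,50);c=crop(B,230,200,60,50);d=crop(A,230,160,60,50);e=crop(A,233,225,60,50)
z=np.zeros_like(a)
cv2.imwrite("pics/crops.png",cv2.resize(np.vstack([np.hstack([a,b]),np.hstack([c,d]),np.hstack([e,z])]),(480,600)))
# expected projections check
for n,s,P in [("tall top",B,(.4318,.3191,.09)),("tall bot",B,(.4318,.3191,0)),("tin top",B,(.4307,.2157,.062)),("tamper top",B,(.45,.07,.08)),("tamper foot",B,(.45,.07,.0)),("sj top",A,(.4467,-.2026,.056)),("tape top",A,(.4534,-.3177,.048)),("tape bot",A,(.4534,-.3177,0))]:
    print(n,proj(s,P).round(1))
g=B["frame"][115:160,228:272].astype(int)
hs=cv2.cvtColor(B["frame"],cv2.COLOR_RGB2HSV)
m=((hs[...,2]>200)&(hs[...,1]<25)).astype(np.uint8);mm=np.zeros_like(m);mm[112:165,225:275]=m[112:165,225:275]
cs,_=cv2.findContours(mm,cv2.RETR_EXTERNAL,cv2.CHAIN_APPROX_NONE);c=max(cs,key=cv2.contourArea)
Q=np.array([onz(B,p[0],.062)[:2] for p in c],np.float32);print(cv2.contourArea(c),cv2.minAreaRect(Q))
```

```text
tall top [243.9  58. ]
tall bot [249.3  64.4]
tin top [247.  136.1]
tamper top [261.1 233.6]
tamper foot [263.3 217.2]
sj top [258.6 189.7]
tape top [264.1 255.8]
tape bot [265.1 244.6]
134.0 ((0.43137726187705994, 0.2284141480922699), (0.03844955936074257, 0.009862437844276428), 17.799541473388672)
```

View pics/crops.png

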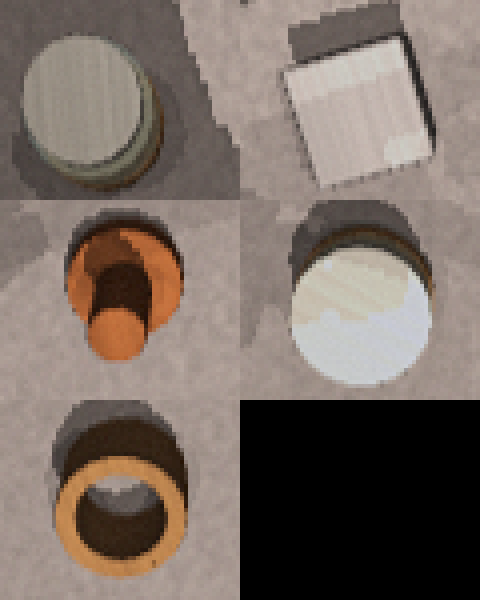

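Run:
```python
from h import *
A=np.load("pics/wA.npy",allow_pickle=True).item();B=np.load("pics/wB.npy",allow_pickle=True).item()
for n,s,p,z in [("tall",B,(240.7,55),.09),("tamper",B,(259.2,233.7),.08),("tamper foot c",B,(261,217.5),.02),("sj",A,(260.5,189.5),.056),("tape",A,(263,254),.048)]:
    print(n,onz(s,p,z)[:2].round(4))
Q=np.array([onz(B,p,.062)[:2] for p in [(231.2,127.5),(260.7,119.2),(268,148.7),(240.5,156.7)]],np.float32)
print("tin",Q.mean(0),cv2.minAreaRect(Q),Q)
```

```text
tall [0.4278 0.3228]
tamper [0.4471 0.0698]
tamper foot c [0.447  0.0761]
sj [ 0.4496 -0.2023]
tape [ 0.4516 -0.3145]
tin [0.43520775 0.21269564] ((0.4354228973388672, 0.21258457005023956), (0.044716015458106995, 0.04431569203734398), 15.16464614868164) [[0.40804705 0.22812212]
 [0.45120597 0.23981954]
 [0.46134815 0.19733146]
 [0.42022976 0.18550949]]
```

Emit:
apply_moves --rows '[0, 0, 0, -0.22, -0.103, 0, -1, 0, 0, -0.169, 0, 0, 0.2, -1, 0, 0, -0.169, 0, 0, 0.2, -1, 0, 0, 0, 0, 0, 0.24, -1, 0, 0, 0, 0, 0, 0.24, -1, 0, 0, 0, 0, 0, 0.24, -1, 0, 0, 0, 0, 0, 0.24, -1, 0, 0, 0, 0, 0, 0.24, -1]'

```text
time_s: 6.95
eef_pos: [0.4347, 0.2089, 0.1338]
tool_rot: [-0.0, 0.992, 0.128, 0.0]
contact_force: [0.7, 0.8, -0.1]
width: 1.0
```

```bash
python3 look.py C tin_mid
```

```text
6.95 [0.4347 0.2089 0.1338] [-1.000e-04  9.917e-01  1.283e-01  5.000e-04] [ 0.4  -0.27  1.97  0.    1.45  0.14]
[0.4154 0.2807 0.2759]
tin_mid [(0.97, array([278.1, 203.5]), array([0.4333, 0.2122])), (0.95, array([494.6,  47.7]), array([0.5387, 0.3452])), (0.57, array([123. , 227.3]), array([0.3293, 0.1662])), (0.57, array([84.8, 58. ]), array([0.2907, 0.2736]))]
```

View pics/wC.png

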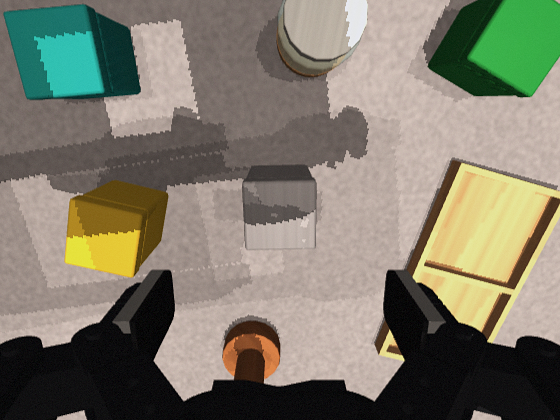

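Emit:
apply_moves --rows '[0, 0, 0, 0, -0.018, 0.2, -1, 0, 0, 0, 0, 0, 0.2, -1, 0, 0, 0, 0, 0, 0.1, -1, 0, 0, 0, 0, 0, 0.08, -1, 0, 0, 0, 0, 0, 0, 1, 0, 0, 0, 0, 0, 0, 1, 0, 0, 0, 0, 0, 0, 1, 0, 0, 0, 0, 0, 0, 1]' --squeeze 45

```text
time_s: 7.85
eef_pos: [0.435, 0.2137, 0.0217]
tool_rot: [-0.0, 0.992, 0.129, 0.001]
contact_force: [-2.5, -2.4, 8.2]
width: 0.533
```

Emit:
apply_moves --rows '[0, 0, 0, 0, 0, 0, 1, 0, 0, 0, 0, 0, 0, 1, 0, 0, 0, 0, 0, 0, 1]'

```text
time_s: 8.15
eef_pos: [0.435, 0.2137, 0.0217]
tool_rot: [-0.0, 0.992, 0.129, 0.001]
contact_force: [-1.6, -1.0, 8.2]
width: 0.537
```

Emit:
apply_moves --rows '[0, 0, 0, 0, 0, -0.1, 1, 0, 0, 0.1755, 0, 0, -0.15, 1, 0, 0, 0.1755, 0, 0, -0.15, 1, 0, 0, 0, 0.207, -0.019, 0, 1, 0, 0, 0, 0.207, -0.019, 0, 1, 0, 0, 0, 0.207, -0.019, 0, 1, 0, 0, 0, 0.207, -0.019, 0, 1, 0, 0, 0, 0, 0, 0, 1]'

```text
time_s: 8.95
eef_pos: [0.6033, 0.2256, 0.0995]
tool_rot: [0.0, 1.0, -0.009, 0.0]
contact_force: [-0.8, -0.9, -2.0]
width: 0.536
```

```bash
python3 look.py D tin_mid
```

```text
8.95 [0.6033 0.2256 0.0995] [ 0.e+00  1.e+00 -9.e-03  3.e-04] [ 0.32  0.11  1.66 -0.    1.37  0.34]
[0.6041 0.2999 0.2416]
tin_mid [(0.85, array([151. ,  10.7]), array([0.5379, 0.3455]))]
```

View pics/wD.png

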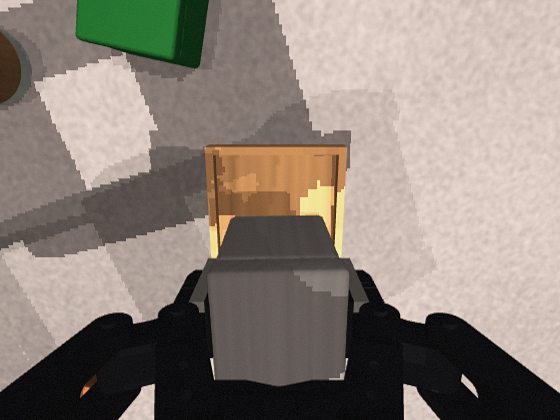

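Emit:
apply_moves --rows '[0, 0, 0, -0.01, 0, 0.15, 1, 0, 0, 0, 0, 0, 0.12, 1, 0, 0, 0, 0, 0, 0.06, 1, 0, 0, 0, 0, 0, 0.025, 1, 0, 0, 0, 0, 0, 0, 1, 0, 0, 0, 0, 0, 0, 1]'

```text
time_s: 9.65
eef_pos: [0.5981, 0.226, 0.0298]
tool_rot: [-0.0, 1.0, -0.008, 0.001]
contact_force: [0.4, -0.4, -1.5]
width: 0.527
```

Emit:
apply_moves --rows '[0, 0, 0, 0, 0, 0.012, 1, 0, 0, 0, 0, 0, 0.01, 1, 0, 0, 0, 0, 0, 0, 1, 0, 0, 0, 0, 0, 0, 1]'

```text
time_s: 10.05
eef_pos: [0.5981, 0.226, 0.0257]
tool_rot: [-0.0, 1.0, -0.008, 0.001]
contact_force: [-5.3, -2.6, 13.6]
width: 0.53
```

Emit:
apply_moves --rows '[0, 0, 0, 0, 0, 0, -0.2, 0, 0, 0, 0, 0, 0, -0.4, 0, 0, 0, 0, 0, 0, -0.6, 0, 0, 0, 0, 0, -0.05, -0.6, 0, 0, 0, 0, 0, -0.2, -0.8, 0, 0, 0, 0, 0, -0.2, -1, 0, 0, 0, 0, 0, -0.2, -1, 0, 0, 0, 0, 0, 0, -1]'

```text
time_s: 10.85
eef_pos: [0.5996, 0.2265, 0.1613]
tool_rot: [-0.001, 1.0, -0.008, 0.004]
contact_force: [0.9, 0.2, 0.2]
width: 1.0
```

```bash
python3 look.py E tin_mid tall_jar_mid
```

```text
10.85 [0.5996 0.2265 0.1613] [-0.0014  1.     -0.0083  0.0042] [0.32 0.06 1.61 0.   1.46 0.34]
[0.5992 0.3003 0.3035]
tin_mid [(0.84, array([186.6,  35.4]), array([0.5385, 0.3442])), (0.61, array([271.8, 198.8]), array([0.5948, 0.2262]))]
tall_jar_mid [(0.56, array([18.2, 72.1]), array([0.4268, 0.3212]))]
```

View pics/wE.png

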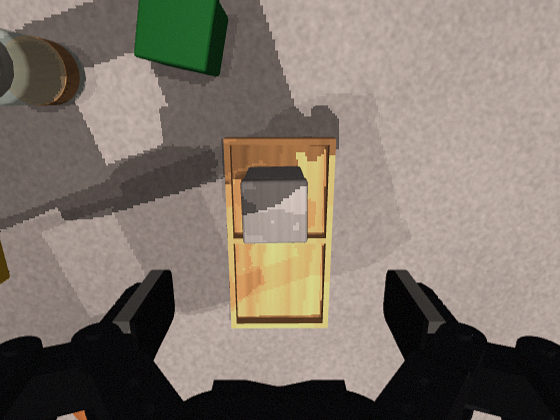

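Emit:
apply_moves --rows '[0, 0, 0, -0.2165, -0.114, 0, -1, 0, 0, 0, -0.2165, -0.114, 0, -1, 0, 0, 0, -0.2165, -0.114, 0, -1, 0, 0, 0, -0.2165, -0.114, 0, -1, 0, 0, 0, 0, 0, 0, -1, 0, 0, 0, 0, 0, 0, -1]'

```text
time_s: 11.6
eef_pos: [0.425, 0.3202, 0.1531]
tool_rot: [0.0, 1.0, -0.007, -0.0]
contact_force: [0.8, -0.4, 0.2]
width: 1.004
```

```bash
python3 look.py F tall_jar_mid
```

```text
11.6 [0.425  0.3202 0.1531] [ 4.0e-04  1.0e+00 -7.4e-03 -4.0e-04] [ 0.6  -0.17  1.85 -0.    1.46  0.61]
[0.4258 0.3945 0.2951]
tall_jar_mid []
```

View pics/wF.png

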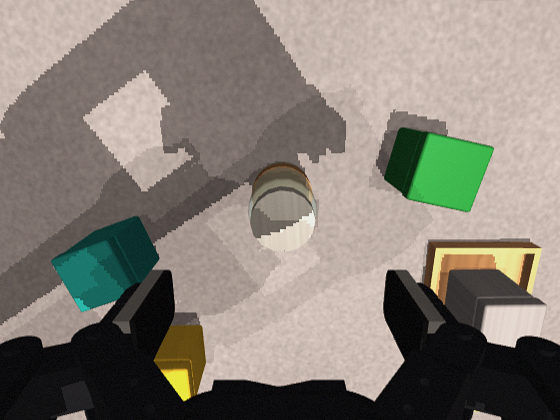

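```bash
python3 -c "
from h import *
s=np.load('pics/wF.npy',allow_pickle=True).item()
print(onz(s,(283,218),.09),onz(s,(284,188),.0))"
```

```text
[0.42727531 0.3258461  0.09      ] [0.42903841 0.32239921 0.        ]
```

Emit:
apply_moves --rows '[0, 0, 0, 0.015, -0.018, 0.1, -1, 0, 0, 0, 0, 0, 0.2, -1, 0, 0, 0, 0, 0, 0.2, -1, 0, 0, 0, 0, 0, 0.11, -1, 0, 0, 0, 0, 0, 0, 1, 0, 0, 0, 0, 0, 0, 1, 0, 0, 0, 0, 0, 0, 1, 0, 0, 0, 0, 0, 0, 1]' --squeeze 45

```text
time_s: 12.5
eef_pos: [0.43, 0.3238, 0.0337]
tool_rot: [-0.001, 1.0, -0.008, 0.001]
contact_force: [-0.1, -1.2, 5.6]
width: 0.527
```

Emit:
apply_moves --rows '[0, 0, 0, 0, 0, 0, 1, 0, 0, 0, 0, 0, 0, 1, 0, 0, 0, 0, 0, 0, 1]'

```text
time_s: 12.8
eef_pos: [0.43, 0.3239, 0.0337]
tool_rot: [-0.001, 1.0, -0.008, 0.001]
contact_force: [0.4, -1.5, 7.0]
width: 0.527
```

Emit:
apply_moves --rows '[0, 0, 0, 0, 0, -0.1, 1, 0, 0, -0.119, 0, 0, -0.2, 1, 0, 0, -0.119, 0, 0, -0.2, 1, 0, 0, 0, 0, 0, -0.1, 1, 0, 0, 0, 0.02, 0.113, 0, 1, 0, 0, 0, 0.04, 0.226, 0, 1, 0, 0, 0, 0.04, 0.226, 0, 1, 0, 0, 0, 0.04, 0.226, 0, 1]'

```text
time_s: 13.6
eef_pos: [0.4837, 0.1708, 0.1528]
tool_rot: [-0.0, 0.996, 0.085, 0.001]
contact_force: [0.6, 0.7, -1.8]
width: 0.526
```

Emit:
apply_moves --rows '[0, 0, 0, 0.04, 0.226, 0, 1, 0, 0, 0, 0.04, 0.226, 0, 1, 0, 0, 0, 0.04, 0.226, 0, 1, 0, 0, 0, 0.04, 0.226, 0, 1, 0, 0, 0, 0.04, 0.226, 0, 1, 0, 0, 0, 0.04, 0.226, 0, 1, 0, 0, 0, 0.02, 0.113, 0, 1, 0, 0, 0, 0, 0, 0, 1]'

```text
time_s: 14.4
eef_pos: [0.585, -0.1113, 0.1522]
tool_rot: [0.0, 0.997, 0.084, 0.0]
contact_force: [-0.2, 0.1, -1.4]
width: 0.526
```

```bash
cat > go.py <<'E'
# total tool-frame shift (fractions) to a goal x y [z], and heading
import sys
from station import robot
import numpy as np
from scipy.spatial.transform import Rotation as R
g=[float(v) for v in sys.argv[1:4]]
o=robot.get_obs();q=o["tool_rot"];M=R.from_quat([q[1],q[2],q[3],q[0]]).as_matrix()
print(o["time_s"],o["eef_pos"].round(4),"heading",np.degrees(np.arctan2(M[1,0],M[0,0])).round(2),"tilt",np.degrees(np.arccos(-M[2,2])).round(2),"F",o["contact_force"].round(1))
v=M.T@(np.array(g)-o["eef_pos"]);print("shift frac",(v/.2).round(4),"norm mm",np.linalg.norm(v[:2])*1e3)
E
python3 go.py .601 -.1516 .0377;python3 look.py G
```

```text
14.4 [ 0.585  -0.1113  0.1522] heading 9.59 tilt 0.04 F [-0.2  0.1 -1.4]
shift frac [0.0453 0.2119 0.5727] norm mm 43.32870883964094
14.4 [ 0.585  -0.1113  0.1522] [3.000e-04 9.965e-01 8.360e-02 1.000e-04] [-0.23 -0.02  1.72 -0.    1.45 -0.4 ]
[ 0.5722 -0.0379  0.2942]
tall_jar_mid []
short_jar_mid [(0.96, array([ 96.7, 277.1]), array([ 0.4481, -0.2013]))]
tamper_mid []
tape_mid [(0.53, array([100.3, 384.5]), array([ 0.4519, -0.3145]))]
tin_mid []
bottle_mid [(0.95, array([ 97. , 104.6]), array([ 0.4515, -0.0621]))]
big_jar_mid []
bowl []
tray3 []
tray2 []
```

View pics/wG.png

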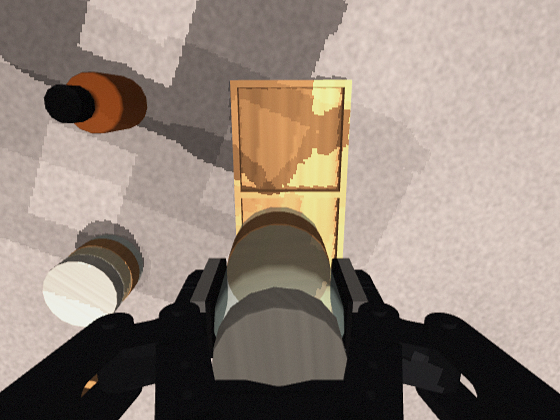

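Emit:
apply_moves --rows '[0, 0, 0, 0.045, 0.21, 0, 1, 0, 0, 0, 0, 0, 0.15, 1, 0, 0, 0, 0, 0, 0.2, 1, 0, 0, 0, 0, 0, 0.12, 1, 0, 0, 0, 0, 0, 0.06, 1, 0, 0, 0, 0, 0, 0, 1, 0, 0, 0, 0, 0, 0, 1]'

```text
time_s: 15.65
eef_pos: [0.601, -0.1484, 0.0473]
tool_rot: [0.0, 0.996, 0.085, 0.001]
contact_force: [-0.2, -0.5, -0.5]
width: 0.525
```

```bash
python3 go.py .601 -.1516 .0377
```

```text
15.65 [ 0.601  -0.1484  0.0473] heading 9.76 tilt 0.08 F [-0.2 -0.5 -0.5]
shift frac [-0.003   0.0156  0.048 ] norm mm 3.179219022657682
```

Emit:
apply_moves --rows '[0, 0, 0, 0, 0.015, 0.025, 1, 0, 0, 0, 0, 0, 0.013, 1, 0, 0, 0, 0, 0, 0.01, 1, 0, 0, 0, 0, 0, 0, 1, 0, 0, 0, 0, 0, 0, 1]'

```text
time_s: 16.15
eef_pos: [0.6013, -0.1516, 0.0377]
tool_rot: [0.0, 0.996, 0.085, 0.001]
contact_force: [-3.6, -1.1, 10.7]
width: 0.523
```

Contact with the floor; release and go up, then on towards the short jar.

Emit:
apply_moves --rows '[0, 0, 0, 0, 0, 0, -0.2, 0, 0, 0, 0, 0, 0, -0.4, 0, 0, 0, 0, 0, 0, -0.6, 0, 0, 0, 0, 0, -0.05, -0.6, 0, 0, 0, 0, 0, -0.2, -0.8, 0, 0, 0, 0, 0, -0.2, -1, 0, 0, 0, 0, 0, -0.2, -1, 0, 0, 0, 0, 0, 0, -1]'

```text
time_s: 16.95
eef_pos: [0.6028, -0.1518, 0.1735]
tool_rot: [0.002, 0.996, 0.085, 0.004]
contact_force: [1.0, -0.6, 0.5]
width: 1.002
```

```bash
python3 go.py .449 -.2018 .13;python3 look.py H tall_jar_mid short_jar_mid
```

```text
16.95 [ 0.6028 -0.1518  0.1735] heading 9.76 tilt 0.5 F [ 1.  -0.6  0.5]
shift frac [-0.802   0.1152  0.2119] norm mm 162.03902862725707
16.95 [ 0.6028 -0.1518  0.1735] [0.0016 0.9964 0.085  0.0041] [-0.29  0.02  1.64  0.    1.48 -0.46]
[ 0.5887 -0.0783  0.3153]
tall_jar_mid []
short_jar_mid [(0.71, array([ 86.9, 217.9]), array([ 0.4485, -0.2005]))]
```

View pics/wH.png

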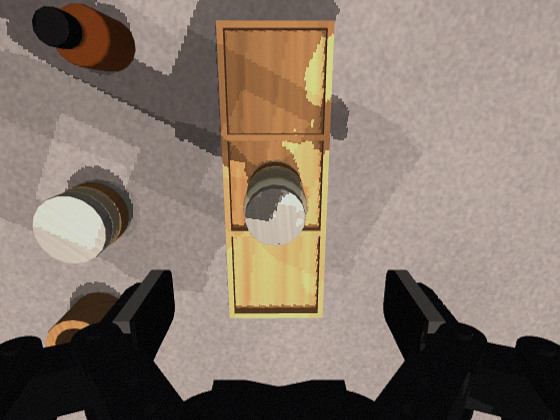

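Emit:
apply_moves --rows '[0, 0, 0, -0.2005, 0.029, 0, -1, 0, 0, 0, -0.2005, 0.029, 0, -1, 0, 0, 0, -0.2005, 0.029, 0, -1, 0, 0, 0, -0.2005, 0.029, 0.1, -1, 0, 0, 0, 0, 0, 0.1, -1, 0, 0, 0, 0, 0, 0, -1]'

```text
time_s: 17.7
eef_pos: [0.4448, -0.201, 0.1231]
tool_rot: [-0.001, 0.996, 0.084, -0.002]
contact_force: [0.6, -0.4, 0.0]
width: 0.997
```

```bash
python3 look.py I short_jar_mid; python3 go.py .449 -.2013 .022
```

```text
17.7 [ 0.4448 -0.201   0.1231] [-0.0012  0.9964  0.0844 -0.0019] [-0.48 -0.25  1.96  0.    1.43 -0.65]
[ 0.4326 -0.1281  0.2654]
short_jar_mid [(0.65, array([286.9, 214.2]), array([ 0.4501, -0.2019]))]
17.8 [ 0.4468 -0.2012  0.1261] heading 9.75 tilt 0.08 F [0.3 1.3 0.2]
shift frac [0.0114 0.003  0.5203] norm mm 2.3539035365191467
```

View pics/wI.png

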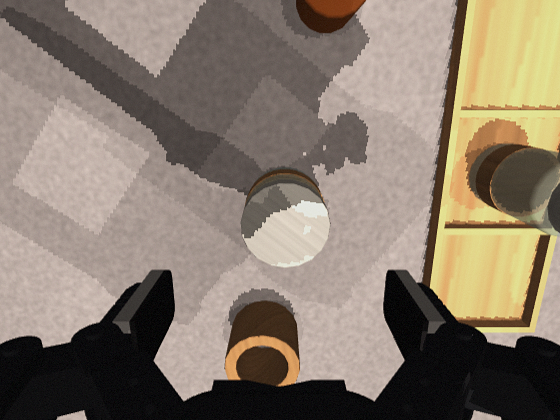

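Emit:
apply_moves --rows '[0, 0, 0, 0.014, 0.003, 0.1, -1, 0, 0, 0, 0, 0, 0.2, -1, 0, 0, 0, 0, 0, 0.15, -1, 0, 0, 0, 0, 0, 0.07, -1, 0, 0, 0, 0, 0, 0, 1, 0, 0, 0, 0, 0, 0, 1, 0, 0, 0, 0, 0, 0, 1, 0, 0, 0, 0, 0, 0, 1]' --squeeze 45

```text
time_s: 18.6
eef_pos: [0.4507, -0.2019, 0.0243]
tool_rot: [0.001, 0.996, 0.085, 0.001]
contact_force: [0.2, 0.7, 8.5]
width: 0.643
```

Emit:
apply_moves --rows '[0, 0, 0, 0, 0, 0, 1, 0, 0, 0, 0, 0, 0, 1, 0, 0, 0, 0, 0, 0, 1]'

```text
time_s: 18.9
eef_pos: [0.4508, -0.202, 0.0243]
tool_rot: [0.001, 0.996, 0.085, 0.001]
contact_force: [0.8, 0.8, 7.7]
width: 0.643
```

```bash
python3 go.py .6155 -.2354 .12
```

```text
18.9 [ 0.4508 -0.202   0.0243] heading 9.75 tilt 0.19 F [0.8 0.8 7.7]
shift frac [ 0.7848  0.3052 -0.4757] norm mm 168.40120684113853
```

Emit:
apply_moves --rows '[0, 0, 0, 0, 0, -0.1, 1, 0, 0, 0, 0, 0, -0.2, 1, 0, 0, 0, 0, 0, -0.176, 1, 0, 0, 0, 0.196, 0.076, 0, 1, 0, 0, 0, 0.196, 0.076, 0, 1, 0, 0, 0, 0.196, 0.076, 0, 1, 0, 0, 0, 0.196, 0.076, 0, 1, 0, 0, 0, 0, 0, 0, 1]'

```text
time_s: 19.7
eef_pos: [0.6177, -0.2353, 0.1167]
tool_rot: [-0.0, 0.996, 0.085, -0.0]
contact_force: [-0.8, -0.4, -1.9]
width: 0.644
```

```bash
python3 look.py J;  python3 go.py .6155 -.2354 .0283
```

```text
19.7 [ 0.6177 -0.2353  0.1167] [-2.000e-04  9.964e-01  8.530e-02 -1.000e-04] [-0.4   0.14  1.6   0.    1.4  -0.57]
[ 0.6048 -0.1622  0.2588]
tall_jar_mid []
short_jar_mid [(0.78, array([279.6, 280.8]), array([ 0.6265, -0.2845]))]
tamper_mid []
tape_mid [(0.72, array([ 36. , 279.1]), array([ 0.4523, -0.3155]))]
tin_mid []
bottle_mid []
big_jar_mid []
bowl []
tray3 []
tray2 []
20.25 [ 0.6142 -0.2348  0.1179] heading 9.74 tilt 0.03 F [-0.5 -0.5 -1.2]
shift frac [0.0056 0.0037 0.4482] norm mm 1.3476832104015244
```

View pics/wJ.png

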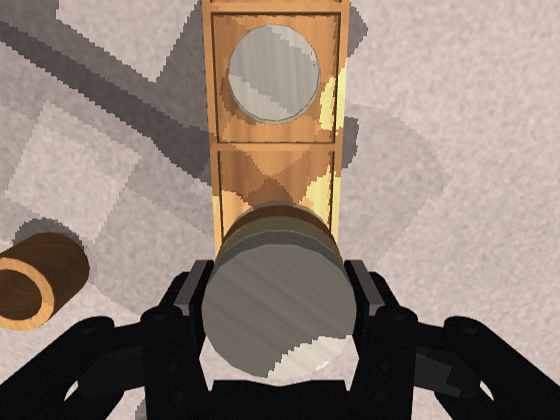

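Emit:
apply_moves --rows '[0, 0, 0, 0.005, 0.003, 0.1, 1, 0, 0, 0, 0, 0, 0.17, 1, 0, 0, 0, 0, 0, 0.1, 1, 0, 0, 0, 0, 0, 0.04, 1, 0, 0, 0, 0, 0, 0.015, 1, 0, 0, 0, 0, 0, 0, 1, 0, 0, 0, 0, 0, 0, 1]'

```text
time_s: 20.95
eef_pos: [0.6161, -0.2355, 0.0339]
tool_rot: [0.0, 0.996, 0.085, 0.001]
contact_force: [-0.4, -0.3, -0.8]
width: 0.643
```

```bash
python3 go.py .6155 -.2354 .0283
```

```text
20.95 [ 0.6161 -0.2355  0.0339] heading 9.75 tilt 0.1 F [-0.4 -0.3 -0.8]
shift frac [-0.0031 -0.0011  0.0281] norm mm 0.6562422284310246
```

Emit:
apply_moves --rows '[0, 0, 0, 0, 0, 0.015, 1, 0, 0, 0, 0, 0, 0.014, 1, 0, 0, 0, 0, 0, 0, 1, 0, 0, 0, 0, 0, 0, 1]'

```text
time_s: 21.35
eef_pos: [0.616, -0.2354, 0.0283]
tool_rot: [0.0, 0.996, 0.085, 0.001]
contact_force: [-4.5, 1.7, 12.3]
width: 0.647
```

Emit:
apply_moves --rows '[0, 0, 0, 0, 0, 0, -0.4, 0, 0, 0, 0, 0, 0, -0.6, 0, 0, 0, 0, 0, 0, -0.7, 0, 0, 0, 0, 0, -0.05, -0.7, 0, 0, 0, 0, 0, -0.2, -0.8, 0, 0, 0, 0, 0, -0.2, -1, 0, 0, 0, 0, 0, -0.15, -1, 0, 0, 0, 0, 0, 0, -1]'

```text
time_s: 22.15
eef_pos: [0.6171, -0.2359, 0.1528]
tool_rot: [0.002, 0.996, 0.085, 0.003]
contact_force: [0.8, -0.1, -1.0]
width: 1.006
```

```bash
python3 look.py K short_jar_mid tape_mid;  python3 go.py .452 -.315 .13
```

```text
22.15 [ 0.6171 -0.2359  0.1528] [0.0017 0.9964 0.085  0.0033] [-0.4   0.11  1.57  0.    1.45 -0.57]
[ 0.6033 -0.1623  0.2946]
short_jar_mid [(0.78, array([276.3, 199.7]), array([ 0.6159, -0.2365]))]
tape_mid [(0.74, array([ 63.4, 255.7]), array([ 0.4522, -0.3139]))]
22.3 [ 0.6153 -0.2352  0.1463] heading 9.75 tilt 0.02 F [ 0.5 -0.4 -0.6]
shift frac [-0.8724  0.2551  0.0819] norm mm 181.78979580266122
```

View pics/wK.png

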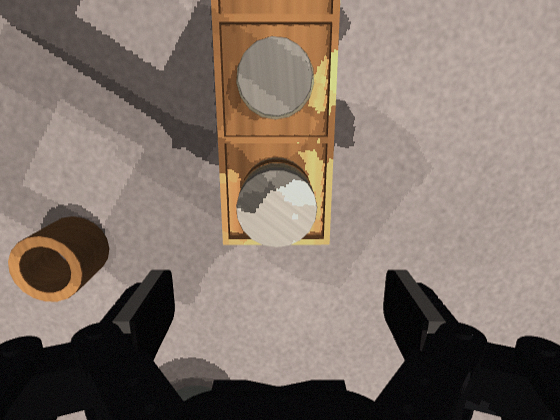

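Emit:
apply_moves --rows '[0, 0, 0, -0.218, 0.064, 0, -1, 0, 0, 0, -0.218, 0.064, 0, -1, 0, 0, 0, -0.218, 0.064, 0, -1, 0, 0, 0, -0.218, 0.064, 0.06, -1, 0, 0, 0.12, 0, 0, 0.05, -1, 0, 0, 0.12, 0, 0, 0, -1, 0, 0, 0, 0, 0, 0, -1]'

```text
time_s: 23.0
eef_pos: [0.4516, -0.3151, 0.1233]
tool_rot: [-0.001, 1.0, -0.01, -0.001]
contact_force: [0.5, 0.3, -0.8]
width: 1.0
```

```bash
python3 look.py L tape_mid;  python3 go.py .452 -.3145 .019
```

```text
23.0 [ 0.4516 -0.3151  0.1233] [-7.000e-04  9.999e-01 -1.030e-02 -9.000e-04] [-0.66 -0.1   1.84  0.    1.41 -0.63]
[ 0.4529 -0.241   0.2655]
tape_mid [(0.64, array([279.5, 210.4]), array([ 0.4516, -0.3156]))]
23.1 [ 0.4522 -0.315   0.124 ] heading -0.88 tilt 0.07 F [ 0.5  0.1 -0.2]
shift frac [-0.0006 -0.0023  0.5251] norm mm 0.47823735176949966
```

View pics/wL.png

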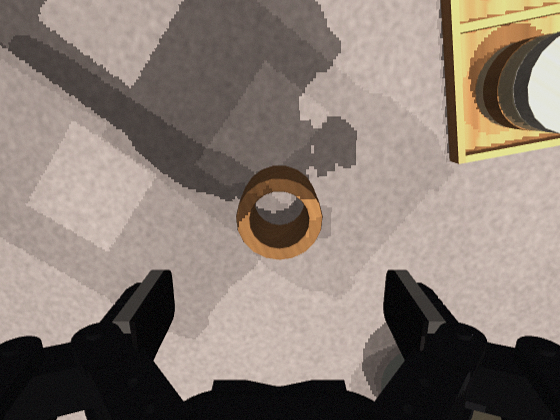

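Emit:
apply_moves --rows '[0, 0, 0, 0, 0, 0.1, -1, 0, 0, 0, 0, 0, 0.2, -1, 0, 0, 0, 0, 0, 0.15, -1, 0, 0, 0, 0, 0, 0.075, -1, 0, 0, 0, 0, 0, 0, 1, 0, 0, 0, 0, 0, 0, 1, 0, 0, 0, 0, 0, 0, 1, 0, 0, 0, 0, 0, 0, 1]' --squeeze 35

```text
time_s: 23.9
eef_pos: [0.4532, -0.3158, 0.0215]
tool_rot: [0.001, 1.0, -0.009, 0.001]
contact_force: [-0.1, 0.5, 5.5]
width: 0.648
```

Emit:
apply_moves --rows '[0, 0, 0, 0, 0, 0, 1, 0, 0, 0, 0, 0, 0, 1, 0, 0, 0, 0, 0, 0, 1]'

```text
time_s: 24.2
eef_pos: [0.4532, -0.3158, 0.0214]
tool_rot: [0.001, 1.0, -0.009, 0.001]
contact_force: [0.1, 0.1, 8.1]
width: 0.645
```

```bash
python3 go.py .5996 .1412 .165
```

```text
24.2 [ 0.4532 -0.3158  0.0214] heading -1.04 tilt 0.16 F [0.1 0.1 8.1]
shift frac [ 0.6923 -2.2969 -0.7199] norm mm 479.7863885212729
```

Emit:
apply_moves --rows '[0, 0, 0, 0, 0, -0.1, 1, 0, 0, 0, 0, 0, -0.2, 1, 0, 0, 0, 0, 0, -0.2, 1, 0, 0, 0, 0, 0, -0.2, 1, 0, 0, 0, 0.0346, -0.115, 0, 1, 0, 0, 0, 0.0692, -0.23, 0, 1, 0, 0, 0, 0.0692, -0.23, 0, 1, 0, 0, 0, 0.0692, -0.23, 0, 1]'

```text
time_s: 25.0
eef_pos: [0.504, -0.1536, 0.1606]
tool_rot: [0.0, 1.0, -0.009, 0.001]
contact_force: [0.1, -0.7, -0.4]
width: 0.647
```

Emit:
apply_moves --rows '[0, 0, 0, 0.0692, -0.23, 0, 1, 0, 0, 0, 0.0692, -0.23, 0, 1, 0, 0, 0, 0.0692, -0.23, 0, 1, 0, 0, 0, 0.0692, -0.23, 0, 1, 0, 0, 0, 0.0692, -0.23, 0, 1, 0, 0, 0, 0.0692, -0.23, 0, 1, 0, 0, 0, 0.0346, -0.115, 0, 1, 0, 0, 0, 0, 0, 0, 1]'

```text
time_s: 25.8
eef_pos: [0.5995, 0.1451, 0.1599]
tool_rot: [-0.0, 1.0, -0.008, 0.0]
contact_force: [-0.0, -0.9, 0.3]
width: 0.653
```

```bash
python3 look.py M;  python3 go.py .5996 .1412 .0254
```

```text
25.8 [0.5995 0.1451 0.1599] [-3.0e-04  1.0e+00 -7.6e-03  1.0e-04] [0.2  0.02 1.66 0.   1.46 0.21]
[0.6002 0.2192 0.3021]
tall_jar_mid []
short_jar_mid []
tamper_mid [(0.58, array([ 92.9, 291.4]), array([0.4458, 0.0707])), (0.24, array([280.3, 277.2]), array([0.5996, 0.0814]))]
tape_mid [(0.66, array([281.5, 274.2]), array([0.6006, 0.0758]))]
tin_mid [(0.85, array([271.1,  90.9]), array([0.5949, 0.2251]))]
bottle_mid []
big_jar_mid [(0.64, array([273.8,  87.6]), array([0.5972, 0.2264]))]
bowl [(0.65, array([272.9,  90.3]), array([0.5957, 0.2262]))]
tray3 [(0.68, array([275.1, 141.1]), array([0.5968, 0.186 ]))]
tray2 [(0.68, array([275.1, 141.1]), array([0.5968, 0.186 ]))]
26.35 [0.5991 0.1417 0.1598] heading -1.08 tilt 0.01 F [ 0.2 -0.4 -1.1]
shift frac [0.0022 0.0027 0.6721] norm mm 0.6948776307675701
```

View pics/wM.png

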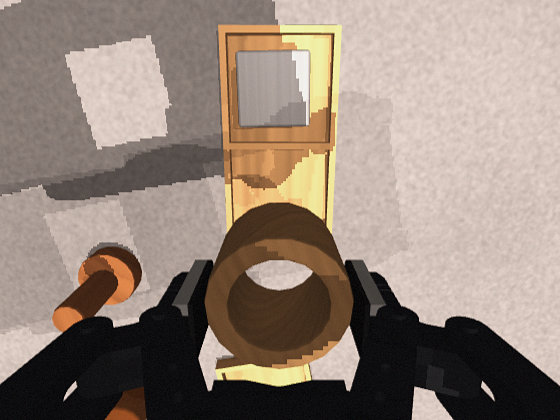

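Emit:
apply_moves --rows '[0, 0, 0, 0, 0, 0.1, 1, 0, 0, 0, 0, 0, 0.2, 1, 0, 0, 0, 0, 0, 0.2, 1, 0, 0, 0, 0, 0, 0.1, 1, 0, 0, 0, 0, 0, 0.045, 1, 0, 0, 0, 0, 0, 0, 1, 0, 0, 0, 0, 0, 0, 1]'

```text
time_s: 27.05
eef_pos: [0.5998, 0.1422, 0.0322]
tool_rot: [-0.0, 1.0, -0.009, 0.001]
contact_force: [-0.1, 1.1, -0.6]
width: 0.649
```

```bash
python3 go.py .5996 .1412 .0254
```

```text
27.05 [0.5998 0.1422 0.0322] heading -1.05 tilt 0.09 F [-0.1  1.1 -0.6]
shift frac [-0.0011  0.0052  0.0338] norm mm 1.0676272657466206
```

Emit:
apply_moves --rows '[0, 0, 0, 0, 0, 0.018, 1, 0, 0, 0, 0, 0, 0.016, 1, 0, 0, 0, 0, 0, 0, 1, 0, 0, 0, 0, 0, 0, 1]'

```text
time_s: 27.45
eef_pos: [0.5999, 0.1423, 0.0254]
tool_rot: [-0.0, 1.0, -0.009, 0.001]
contact_force: [-1.5, 0.1, 7.6]
width: 0.651
```

Emit:
apply_moves --rows '[0, 0, 0, 0, 0, 0, -0.4, 0, 0, 0, 0, 0, 0, -0.6, 0, 0, 0, 0, 0, 0, -0.7, 0, 0, 0, 0, 0, -0.05, -0.7, 0, 0, 0, 0, 0, -0.2, -0.8, 0, 0, 0, 0, 0, -0.2, -1, 0, 0, 0, 0, 0, -0.2, -1, 0, 0, 0, 0, 0, 0, -1]'

```text
time_s: 28.25
eef_pos: [0.6011, 0.1425, 0.1611]
tool_rot: [-0.001, 1.0, -0.009, 0.004]
contact_force: [1.1, -0.3, 0.6]
width: 1.0
```

```bash
python3 look.py N tape_mid tin_mid tamper_mid;  python3 go.py .4465 .0715 .15
```

```text
28.25 [0.6011 0.1425 0.1611] [-9.000e-04  9.999e-01 -9.200e-03  4.300e-03] [ 0.19  0.01  1.66 -0.    1.46  0.21]
[0.6008 0.2166 0.3033]
tape_mid [(0.69, array([278.7, 200.4]), array([0.6018, 0.1388]))]
tin_mid [(0.69, array([269. ,  86.4]), array([0.5963, 0.2259]))]
tamper_mid [(0.64, array([ 91.5, 292.4]), array([0.4469, 0.0681]))]
28.45 [0.5987 0.1421 0.1531] heading -1.05 tilt 0.07 F [-0.7  0.2 -0.7]
shift frac [-0.7546  0.3667  0.0165] norm mm 167.79391237046397
```

View pics/wN.png

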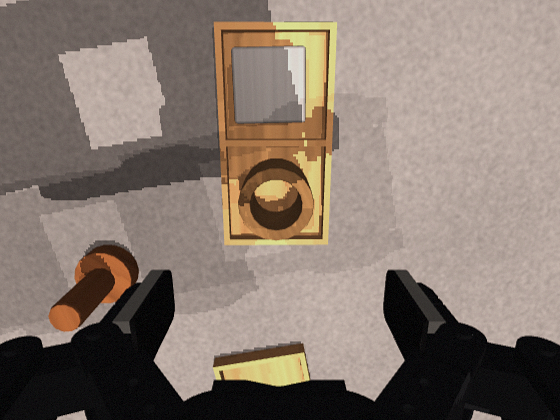

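Tape and tin sit in their bays. Now the tamper.

Emit:
apply_moves --rows '[0, 0, -0.12, -0.189, 0.092, 0, -1, 0, 0, -0.12, 0, 0, 0, -1, 0, 0, 0, -0.18, 0.127, 0, -1, 0, 0, 0, -0.18, 0.127, 0, -1, 0, 0, 0, -0.18, 0.127, 0, -1, 0, 0, 0, 0, 0, 0, -1, 0, 0, 0, 0, 0, 0, -1]'

```text
time_s: 29.15
eef_pos: [0.4671, 0.0307, 0.1534]
tool_rot: [-0.0, 0.996, 0.084, -0.0]
contact_force: [-0.8, -0.1, -0.3]
width: 1.002
```

```bash
python3 look.py O tamper_mid;  python3 go.py .4465 .0715 .04
```

```text
29.15 [0.4671 0.0307 0.1534] [-1.000e-04  9.964e-01  8.430e-02 -1.000e-04] [ 0.01 -0.32  1.97  0.    1.49 -0.16]
[0.4543 0.1039 0.2955]
tamper_mid [(0.98, array([257.7, 147.4]), array([0.4451, 0.0692]))]
29.25 [0.4677 0.0314 0.1534] heading 9.76 tilt 0.05 F [0.4 0.2 0.5]
shift frac [-0.0702 -0.2153  0.5671] norm mm 45.2860726549746
```

View pics/wO.png

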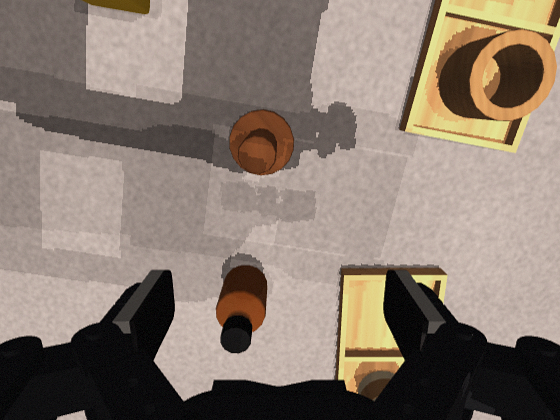

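Emit:
apply_moves --rows '[0, 0, 0, -0.075, -0.212, 0, -1, 0, 0, 0, 0, 0, 0.1, -1, 0, 0, 0, 0, 0, 0, -1, 0, 0, 0, 0, 0, 0, -1]'

```text
time_s: 29.65
eef_pos: [0.4457, 0.0706, 0.1337]
tool_rot: [0.0, 0.996, 0.085, -0.001]
contact_force: [0.6, 0.3, 0.2]
width: 1.0
```

```bash
python3 look.py P tamper_mid;  python3 go.py .446 .071 .036
```

```text
29.65 [0.4457 0.0706 0.1337] [ 0.000e+00  9.963e-01  8.540e-02 -7.000e-04] [ 0.1  -0.35  2.03 -0.    1.47 -0.07]
[0.433  0.1438 0.2758]
tamper_mid [(0.64, array([280.5, 209.6]), array([0.4462, 0.0724]))]
29.75 [0.4461 0.0702 0.1344] heading 9.74 tilt 0.0 F [ 0.2 -0.1  0. ]
shift frac [ 2.000e-04 -4.100e-03  4.922e-01] norm mm 0.8176330803529567
```

View pics/wP.png

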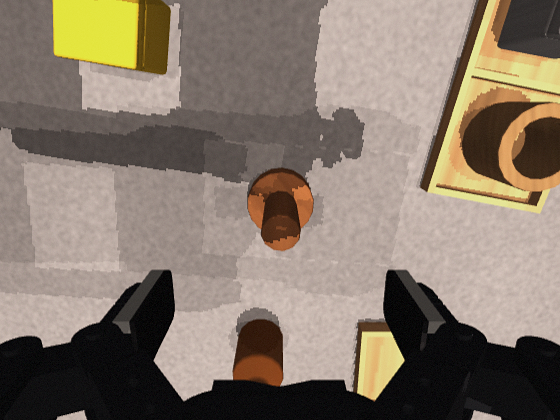

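Emit:
apply_moves --rows '[0, 0, 0, 0, -0.005, 0.1, -1, 0, 0, 0, 0, 0, 0.2, -1, 0, 0, 0, 0, 0, 0.14, -1, 0, 0, 0, 0, 0, 0.052, -1, 0, 0, 0, 0, 0, 0, 1, 0, 0, 0, 0, 0, 0, 1, 0, 0, 0, 0, 0, 0, 1, 0, 0, 0, 0, 0, 0, 1]' --squeeze 45

```text
time_s: 30.55
eef_pos: [0.446, 0.0713, 0.0367]
tool_rot: [-0.0, 0.996, 0.085, 0.001]
contact_force: [-0.4, 1.1, 0.8]
width: 0.33
```

Emit:
apply_moves --rows '[0, 0, 0, 0, 0, 0, 1, 0, 0, 0, 0, 0, 0, 1, 0, 0, 0, 0, 0, 0, 1, 0, 0, 0, 0, 0, 0, 1, 0, 0, 0, 0, 0, 0, 1]'

```text
time_s: 31.05
eef_pos: [0.4459, 0.0713, 0.0366]
tool_rot: [0.0, 0.996, 0.085, 0.001]
contact_force: [-0.6, -0.7, 7.8]
width: 0.267
```

```bash
python3 go.py .5865 -.0678 .15
```

```text
31.05 [0.4459 0.0713 0.0366] heading 9.75 tilt 0.09 F [-0.6 -0.7  7.8]
shift frac [ 0.5757  0.8048 -0.5658] norm mm 197.89892658508106
```

Emit:
apply_moves --rows '[0, 0, 0, 0, 0, -0.1, 1, 0, 0, 0, 0, 0, -0.2, 1, 0, 0, 0, 0, 0, -0.2, 1, 0, 0, 0, 0.144, 0.201, 0, 1, 0, 0, 0, 0.144, 0.201, 0, 1, 0, 0, 0, 0.144, 0.201, 0, 1, 0, 0, 0, 0.144, 0.201, 0, 1, 0, 0, 0, 0, 0, 0, 1]'

```text
time_s: 31.85
eef_pos: [0.5885, -0.0712, 0.1344]
tool_rot: [0.0, 0.996, 0.084, -0.001]
contact_force: [-0.8, 0.5, -0.6]
width: 0.269
```

```bash
python3 look.py Q tamper_mid;  python3 go.py .5865 -.0678 .0406
```

```text
31.85 [ 0.5885 -0.0712  0.1344] [ 2.000e-04  9.965e-01  8.360e-02 -6.000e-04] [-0.16 -0.02  1.74 -0.    1.42 -0.33]
[0.576  0.0021 0.2765]
tamper_mid [(0.75, array([279.5, 281.9]), array([ 0.5977, -0.1245]))]
31.95 [ 0.5862 -0.0683  0.1349] heading 9.67 tilt 0.09 F [ 0.1  0.3 -1. ]
shift frac [ 0.0027 -0.0018  0.4713] norm mm 0.6505407464858196
```

View pics/wQ.png

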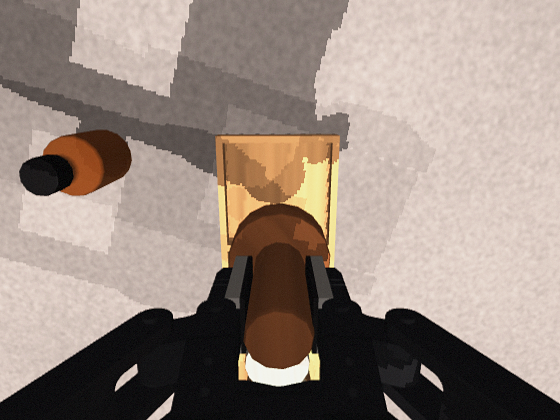

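Emit:
apply_moves --rows '[0, 0, 0, 0, 0, 0.1, 1, 0, 0, 0, 0, 0, 0.17, 1, 0, 0, 0, 0, 0, 0.12, 1, 0, 0, 0, 0, 0, 0.055, 1, 0, 0, 0, 0, 0, 0, 1, 0, 0, 0, 0, 0, 0, 1]'

```text
time_s: 32.55
eef_pos: [0.5865, -0.0674, 0.048]
tool_rot: [0.0, 0.996, 0.085, 0.001]
contact_force: [0.3, 0.7, -0.7]
width: 0.268
```

```bash
python3 go.py .5865 -.0678 .0406
```

```text
32.55 [ 0.5865 -0.0674  0.048 ] heading 9.78 tilt 0.08 F [ 0.3  0.7 -0.7]
shift frac [-0.0003  0.0022  0.0369] norm mm 0.444160829798827
```

Emit:
apply_moves --rows '[0, 0, 0, 0, 0, 0.02, 1, 0, 0, 0, 0, 0, 0.017, 1, 0, 0, 0, 0, 0, 0, 1, 0, 0, 0, 0, 0, 0, 1]'

```text
time_s: 32.95
eef_pos: [0.5872, -0.0677, 0.0404]
tool_rot: [0.0, 0.996, 0.085, 0.001]
contact_force: [3.7, 0.7, 5.3]
width: 0.27
```

Emit:
apply_moves --rows '[0, 0, 0, 0, 0, 0, 0.3, 0, 0, 0, 0, 0, 0, 0.1, 0, 0, 0, 0, 0, 0, -0.1, 0, 0, 0, 0, 0, -0.05, -0.2, 0, 0, 0, 0, 0, -0.2, -0.2, 0, 0, 0, 0, 0, -0.2, -0.2, 0, 0, 0, 0, 0, -0.2, -0.2, 0, 0, 0, 0, 0, 0, -0.2]'

```text
time_s: 33.75
eef_pos: [0.588, -0.068, 0.1761]
tool_rot: [0.001, 0.996, 0.085, 0.004]
contact_force: [0.2, 0.2, -0.0]
width: 0.603
```

Emit:
apply_moves --rows '[0, 0, 0, 0, 0, -0.24, -1, 0, 0, 0, 0, 0, -0.24, -1, 0, 0, 0, 0, 0, -0.24, -1, 0, 0, 0, 0, 0, -0.24, -1, 0, 0, 0, -0.2, 0, -0.1, -1, 0, 0, 0, 0, 0, 0, -1, 0, 0, 0, 0, 0, 0, -1]'

```text
time_s: 34.45
eef_pos: [0.5463, -0.0746, 0.3819]
tool_rot: [0.0, 0.996, 0.085, 0.001]
contact_force: [-0.4, -1.2, -0.2]
width: 0.999
```

```bash
python3 look.py R
python3 - <<'E'
from station import eyes,nets
from h import *
im=[]
for n in ["scene","side"]:
    s=eyes.snapshot(n);f=s["frame"]
    x,y,w,h=(90,130,340,250) if n=="scene" else (100,130,260,191)
    im.append(cv2.resize(f[y:y+h,x:x+w,::-1],(780,573),interpolation=cv2.INTER_CUBIC)); cv2.imwrite(f"pics/{n}_end.png",im[-1])
    for q in ["bottle_mid","big_jar_mid","bowl"]: print(n,q,[(round(d["conf"],2),onz(s,d["point"],Z[q])[:2].round(3)) for d in nets.landmark_of(s,q)][:2])
E
```

```text
34.45 [ 0.5463 -0.0746  0.3819] [2.000e-04 9.964e-01 8.480e-02 8.000e-04] [-0.18 -0.15  1.47  0.    1.83 -0.35]
[ 0.5332 -0.0013  0.524 ]
tall_jar_mid [(0.61, array([310.3, 218.3]), array([ 0.6049, -0.152 ]))]
short_jar_mid [(0.96, array([304.3, 268.2]), array([ 0.6141, -0.2373]))]
tamper_mid [(0.86, array([307.4, 158.6]), array([ 0.5852, -0.0707]))]
tape_mid []
tin_mid []
bottle_mid [(0.77, array([210.8, 134.8]), array([ 0.4531, -0.0612]))]
big_jar_mid []
bowl []
tray3 [(0.75, array([308.9, 211.1]), array([ 0.6073, -0.1551]))]
tray2 [(0.75, array([308.9, 211.1]), array([ 0.6073, -0.1551]))]
scene bottle_mid [(0.89, array([ 0.446, -0.064]))]
scene big_jar_mid [(0.93, array([ 0.59 , -0.471]))]
scene bowl [(0.65, array([0.593, 0.521]))]
side bottle_mid [(0.75, array([ 0.462, -0.069])), (0.7, array([ 0.608, -0.534]))]
side big_jar_mid [(0.76, array([ 0.555, -0.456])), (0.41, array([0.547, 0.181]))]
side bowl [(0.95, array([0.59 , 0.524]))]
```

View pics/wR.png

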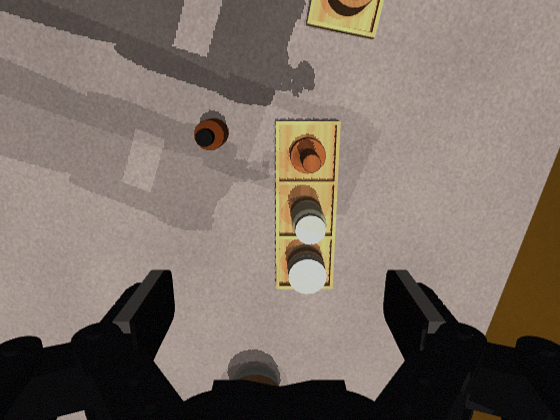

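View pics/scene_end.png

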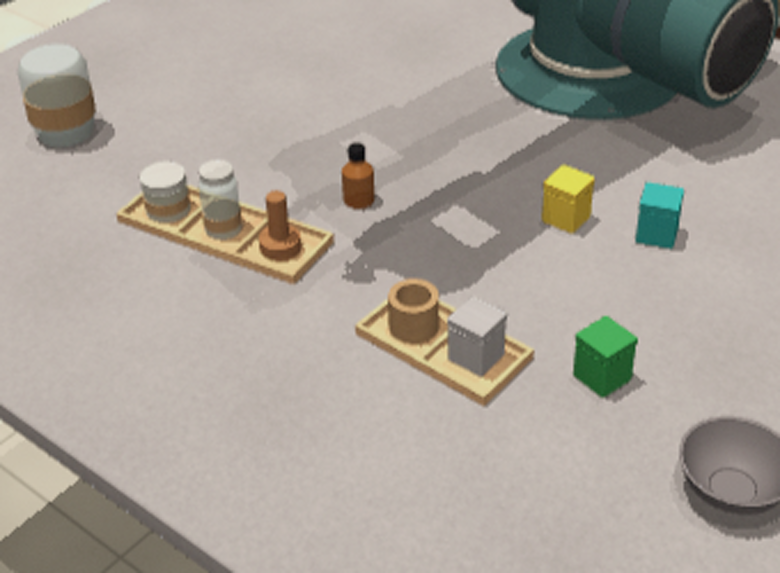

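All five stand upright in the right bays, and the bottle, big jar and bowl look unmoved.

```bash
python3 -c "
from station import robot
print(robot.hand_in())"
```

```text
the job is handed in; nothing more can be done
None
```

I made up both kits and handed the job in at about 35 s on the robot's clock (limit 131 s); the hand-in gave no verdict.

- **Three-bay tray:** the tall jar is in the middle bay, the short jar in the −y bay and the tamper in the +y bay.
- **Two-bay tray:** the tin is in the +y bay and the tape in the −y bay.

I lowered each thing until the force reading showed it touching the bay floor, then opened the gripper. The tool was only ever tilted by a fraction of a degree.

**Last checks:** The last wrist and scene pictures show all five upright in their bays. The measured centres are all within about 6 mm of the bay centres; the tin is the furthest off, about 6 mm across the tray. The tape and tin were last measured just after the tape was set down, because they were out of the final close-up view.

**Disagreement:** The networks' positions for the brown bottle, big jar and bowl differ by up to about 20 mm between cameras and between looks. The wrist camera put the bottle within about 1 mm of where it first saw it. The big jar and bowl were rechecked only in the other two cameras, where the readings moved by up to about 23 mm for the jar and 11 mm for the bowl. The arm never went near the jar or the bowl, so I take these shifts as detection scatter.

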